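Close up the sample incubator

ROBOT

A 6-joint arm with a two-finger parallel gripper is mounted at the origin on the work surface. World frame = base frame: x ahead of the robot, y to its left, z up, the work surface at z = 0. Lengths are in m, angles in rad, forces in N, time in s.
With the tool pointing down it reaches from about 0.375 to 0.975 m from the base axis. Payload 3.8 kg.
Tool frame: the origin (TCP) lies midway between the tips of the shut fingers; the grasp point (between the pads) lies 19 mm behind it; z points along the fingers, y is the direction in which the jaws open and shut (so a half turn about z gives the same grasp; the last joint's range is limited). The gripper opens to 88 mm and grips with 3 to 60 N. Pads are 18 mm wide; open, the fingers measure 123 mm over their backs; the gripper's body (75 mm by 187 mm) begins 45 mm behind the grasp point.
Start: joints at [1.16, 0.264, 1.604, -0, 1.274, -0.037], TCP at [0.246, 0.628, 0.215] pointing down, gripper open.
Joint ranges: [-2.63, 2.63], [-0.94, 2.18], [0.31, 2.57], [-1.31, 4.45], [0, 2.66], [-2.55, 2.55]. Speed limits (rad/s): [2.57, 2.57, 3.14, 3.14, 3.14, 3.14].

INTERFACE

Orientations are given as [roll, pitch, yaw] about the fixed x, y, z axes, in that order (R = Rz(yaw) Ry(pitch) Rx(roll)).
In Python, from bench import manip gives the robot as it stands. Calls block until the motion is done:
- manip.reach(position, orientation): joint-space move of the TCP to a pose.
- manip.line_to(position, orientation=None, max_speed=0.15): straight line of the TCP; orientation=None keeps the orientation; max_speed is the mean speed in m/s.
- manip.movej(angles): joint-space move.
- manip.open() and manip.gripper_close(): open the fingers fully, or close them until they stop; the grip force is fixed at half the most.
- manip.sleep(seconds).
- manip.inverse_kinematics(position, orientation): joint angles nearest the present ones, or None.
- manip.read_camera(name): name is "scene" or "top"; returns (picture, depth): 420x560x3 uint8, red, green, blue; 420x560 float32, m along the optical axis (not along the pixel's ray), 0 where there is no reading.
- manip.calibration(name): a dict with "K" (3x3 intrinsics, pixels), "extrinsics" (4x4, takes a point from camera to world coordinates). Camera axes: x right, y up, looking along -z (the intrinsics and any distortion apply to the point x, -y, -z); pixel columns grow to the right and rows downward; lengths in m; the calibration is good to about 2 mm. A picture is of the moment at which its call begins. calibration takes no time and is no camera call.
A pose or a line that the arm cannot do raises manip.MotionError and nothing moves.
- manip.finish_job(): hands the job in, once; it reports no verdict.
Readings, each from a call of its own:
- manip.current_time_s(): time.
- manip.current_joint_positions(): joint angles.
- manip.current_qd(): joint speeds.
- manip.current_effort(): joint torques, N m.
- manip.current_eef_pos(): TCP position.
- manip.current_orientation(): TCP orientation.
- manip.current_wrist_force(): force on the tool from outside, world axes, zero at the start.
- manip.current_torque(): the same for the moment, N m.
- manip.current_opening(): opening from 0.0 (shut) to 1.0 (fully open).
Only numpy, scipy, OpenCV 4.12 (cv2) and the standard library are available. Lean on these libraries where they do the work, as an engineer would, in place of code of your own. Each camera call takes 0.05 s, during which the arm holds its last target.

TASK

Close the sample incubator with your fingertips: first push its sample tray fully home, flush with the front of the housing, and then push the open lid over and down until it is fully shut. Do it gently, without slamming either, and leave the bottle, the beaker and the small tube rack standing where they are.

Things in the scene. Friction and masses are not known exactly. Their poses are not given: they have to be found in the camera images.
- incubator: The bench-top sample incubator, fixed to the bench: a white and grey housing 180 deep (x), 250 wide (y), 110 high. Origin: centre of its underside; its own x axis points from its front to its back (the front faces the robot, more or less), y to its left, z up. Its open chamber (the left 155 mm) holds the tray; the right 78 mm is a flat white control panel at 110 high.
- tray_front (a point): Point on the outer face of the tray's front panel, midway across, 15 below its top edge: y = +30, z = 85 in the incubator's frame; x = -90 when home (flush with the housing's front), further to -x when out. The panel is a flat grey plate 140 wide, 8 thick, from 34 to 100 above the bench; behind it is the tray with a fixed yellow tube rack. Axes as the incubator's.
- tray (a joint): How far the tray is out, m: 0 = fully home (end stop), 0.12 = end stop when fully out. It slides along the incubator's x; friction about 2 N, it stays where it is left.
- lid (a joint): Opening angle of the lid, rad: 0 = shut, lying on the housing (end stop); 1.57 = standing upright; up to 2.1 = leaning outwards to the incubator's left (end stop). Stiff hinge: it stays where it is left; a push of up to 3 N at its free edge moves it.
- lid_hinge (a point): Point on the lid's hinge line, which runs along the incubator's x at the top of its left side: x = -40, y = +115, z = 111 in the incubator's frame; axes as the incubator's. The lid: grey frame with clear window, 194 along the hinge (x = -104 to +90), 155 from hinge line to free edge, 10 thick, inner face in the plane of the hinge line; shut, its outer face is 121 above the bench.
- lid_outside (a point): Point on the lid's outer face (upper face when shut), 135 from the hinge line, 20 from the free edge, at x = -40 along the hinge. Its z axis is the outward normal of that face, its -y axis points from hinge to free edge, x as the incubator's. At the lid's front end a lip 8 thick reaches 18 beyond the inner face and, when shut, hangs in front of the tray's panel.
- bottle: Bystander: capped glass bottle, 60 diameter, 120 high, standing in front and to the left of the incubator. Origin: centre of its underside.
- beaker: Bystander: glass beaker, 66 diameter at the rim, 85 high, standing in front and to the right of the incubator. Origin: centre of its underside.
- rack: Bystander: small yellow tube rack, 120 (own x) x 60 x 52, with capped tubes up to 106 high, standing to the right of the incubator. Origin: centre of its underside.

How it is judged:
By the outcome, as a careful person would: the job done as asked, in the order asked, and still so for the second after the job is handed in, with the robot touching nothing.
It also fails if it takes over 54 s, if anything falls off the work surface, if the arm or the gripper's body presses on something with over 40 N, if the wrist force passes 120 N, or if a joint passes its speed limit or range.

## Working session

There is one attempt and no reset: what is moved stays moved. The work goes in short steps, each a Python script; the robot and the scene stay as the last script left them, time stands still between calls to the robot, and variables do not carry over. Pictures are saved under pics/ and viewed, and the job is handed in when it is done.

```bash
ls; mkdir -p pics; python3 - <<'E'
from bench import manip
import numpy as np,cv2
for n in ("scene","top"):
    p,d=manip.read_camera(n); c=manip.calibration(n)
    cv2.imwrite(f"pics/{n}0.png",p[:,:,::-1]); np.savez(f"{n}0.npz",p=p,d=d,K=c["K"],E=c["extrinsics"])
    print(n,c,)
print(manip.current_time_s(),manip.current_orientation())
E
```

```text
pics
scene {'K': array([[407.52921776,   0.        , 276.45623759],
       [  0.        , 407.52921776, 210.46995046],
       [  0.        ,   0.        ,   1.        ]]), 'extrinsics': array([[-0.8768212 , -0.41074847,  0.24994054,  0.78890096],
       [ 0.480651  , -0.73514556,  0.47805399,  0.34494657],
       [-0.01261727,  0.53930205,  0.84201788,  0.73722439],
       [ 0.        ,  0.        ,  0.        ,  1.        ]])}
top {'K': array([[386.57513366,   0.        , 276.95111794],
       [  0.        , 386.57513366, 209.45503568],
       [  0.        ,   0.        ,   1.        ]]), 'extrinsics': array([[ 0.0212019 ,  0.99402129, -0.1071081 ,  0.51467058],
       [-0.99976961,  0.02143848,  0.00105777, -0.05819585],
       [ 0.00334768,  0.10706099,  0.99424682,  0.82683205],
       [ 0.        ,  0.        ,  0.        ,  1.        ]])}
0.1 [-3.13958669e+00 -4.86763976e-05  2.76779820e+00]
```

View pics/scene0.png

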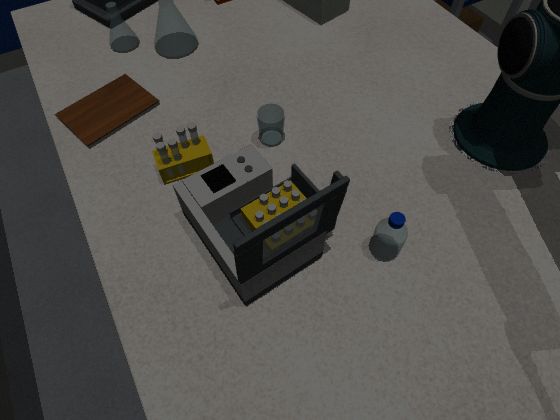

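View pics/top0.png

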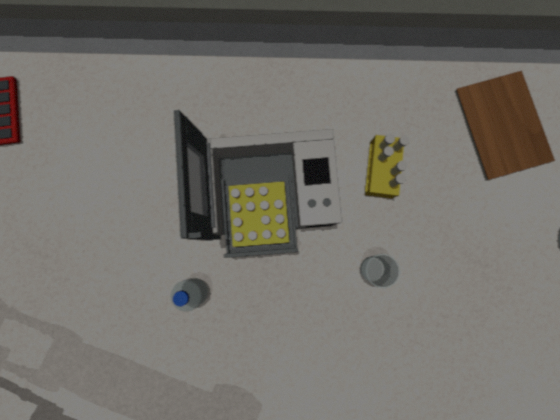

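The scene camera shows the lid up at about (290,230), with the tray part-way out behind it. In the top view the tray panel is at about (260,250), the control panel at (318,180), the lid at (193,180), the bottle at (188,293), the beaker at (376,268) and the rack at (385,165). Next I measure from the depth images.

```bash
cat > h.py <<'E'
import numpy as np,cv2
def cloud(p,d,K,E):
    v,u=np.mgrid[:420,:560]
    P=np.stack([(u-K[0,2])/K[0,0]*d,-(v-K[1,2])/K[1,1]*d,-d,np.ones_like(d)],-1)@E.T
    return P[...,:3]
def load(n):
    z=np.load(n+"0.npz"); return z['p'],z['d'],cloud(z['p'],z['d'],z['K'],z['E'])
E
python3 - <<'E'
from h import *
p,d,P=load("top")
for (u,v) in [(318,205),(318,150),(330,145),(305,215),(260,251),(235,253),(292,250),(227,252),(296,250),(260,135),(300,137),(181,293),(193,180),(182,120),(185,230),(400,300),(180,180),(205,180),(376,268),(385,150)]:
    print((u,v),P[v,u].round(4),p[v,u])
m=(abs(P[...,2]-.110)<.006)&(np.mgrid[:420,:560][1]>292)&(np.mgrid[:420,:560][1]<350)&(P[...,0]>.4)
q=(P[m][:,:2]*1000).astype(np.float32); print(m.sum(),P[m][:,2].mean(),cv2.minAreaRect(q),cv2.boxPoints(cv2.minAreaRect(q)))
for n in("top","scene"):
    p,d,P=load(n); q=P.reshape(-1,3); s=(q[:,2]>.15)&(q[:,0]>.4)&(q[:,0]<.85)&(q[:,1]>-.1)&(q[:,1]<.35)
    q=q[s]; c=np.median(q,0); print(n,len(q),c,q.min(0),q.max(0))
    _,_,V=np.linalg.svd(q-q.mean(0),full_matrices=False); print(V)
E
python3 -c "
import cv2
a=cv2.imread('pics/top0.png')[90:310,160:420];cv2.imwrite('pics/tz.png',cv2.convertScaleAbs(cv2.resize(a,None,fx=2.7,fy=2.7),alpha=1.6))"
```

```text
(318, 205) [ 0.602  -0.1355  0.1092] [132 131 129]
(318, 150) [ 0.7065 -0.1342  0.1117] [132 130 126]
(330, 145) [ 0.7172 -0.1571  0.11  ] [129 127 124]
(305, 215) [ 0.5826 -0.1114  0.1103] [132 131 131]
(260, 251) [ 0.5142 -0.029   0.1024] [65 68 68]
(235, 253) [0.5095 0.0177 0.0994] [64 67 65]
(292, 250) [ 0.5173 -0.0887  0.1005] [71 73 74]
(227, 252) [0.5108 0.0377 0.0598] [69 68 67]
(296, 250) [ 0.5175 -0.0962  0.0997] [67 70 69]
(260, 135) [ 0.7335 -0.0237  0.111 ] [127 126 122]
(300, 137) [ 0.7307 -0.0997  0.1129] [132 128 125]
(181, 293) [0.4361 0.1104 0.1189] [ 28  58 118]
(193, 180) [0.6261 0.0779 0.2099] [76 76 73]
(182, 120) [0.7112 0.0895 0.2525] [16 18 13]
(185, 230) [0.5423 0.0738 0.266 ] [61 63 64]
(400, 300) [ 0.4182 -0.3212  0.0012] [132 128 124]
(180, 180) [0.6157 0.0848 0.2651] [69 73 72]
(205, 180) [0.6392 0.0718 0.1398] [36 36 35]
(376, 268) [ 0.4838 -0.2698  0.0065] [102 105 102]
(385, 150) [ 0.7109 -0.2627  0.106 ] [125 124 119]
3881 0.1108995147142984 ((656.3739013671875, -131.0419921875), (180.24575805664062, 78.17881774902344), 5.792754650115967) [[ 562.7659   -101.24834 ]
 [ 570.65656  -179.02794 ]
 [ 749.9819   -160.83565 ]
 [ 742.09125   -83.056046]]
top 4243 [0.59505117 0.07654329 0.25400364] [ 0.51467058 -0.05819585  0.15001528] [0.72498592 0.10066415 0.82683205]
[[ 0.18074963  0.21498778 -0.95974467]
 [ 0.97359493  0.09923232  0.20558662]
 [ 0.1394363  -0.97156225 -0.1913748 ]]
scene 5090 [0.65616967 0.0891342  0.24479413] [0.52889725 0.05175379 0.15000002] [0.78890096 0.34494657 0.73722439]
[[-0.27452399 -0.42772908 -0.86121102]
 [-0.94954065 -0.02069808  0.31296029]
 [ 0.15168763 -0.90366997  0.40046403]]
```

View pics/tz.png

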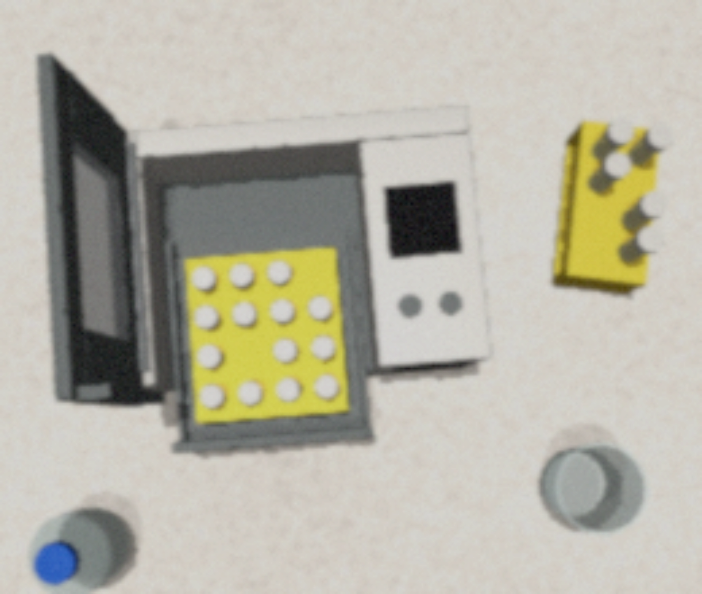

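```bash
cat >> h.py <<'E'
from scipy.spatial.transform import Rotation as Ro
YAW=0.1011; O=np.array([.6477,-.0455,0]); RI=Ro.from_euler('z',YAW).as_matrix()
W=lambda l: O+RI@np.array(l,float)
L=lambda w: (np.asarray(w)-O)@RI
def rpy(zl,yl=(1,0,0)):
    "tool z, y in incubator frame -> rpy"
    z=np.array(zl,float);z/=np.linalg.norm(z);y=np.array(yl,float);y-=z*(y@z);y/=np.linalg.norm(y)
    return Ro.from_matrix(RI@np.stack([np.cross(y,z),y,z],1)).as_euler('xyz')
E
python3 - <<'E'
from h import *
from bench import manip
for n in("top","scene"):
    p,d,P=load(n); q=L(P.reshape(-1,3)); s=(d.ravel()>.1)&(abs(q[:,0])<.08)&(q[:,1]>.09)&(q[:,1]<.2)&(q[:,2]>.13)&(q[:,2]<.3)
    q=q[s]; print(n,len(q),q.min(0),q.max(0))
    for z0 in np.arange(.13,.29,.02):
        t=q[abs(q[:,2]-z0)<.01]
        if len(t): print(round(z0,3),len(t),np.percentile(t[:,1],[5,50,95]).round(4))
p,d,P=load("top");q=L(P.reshape(-1,3))
s=(q[:,2]>.09)&(q[:,2]<.106)&(q[:,0]<-.1)&(q[:,0]>-.2)&(abs(q[:,1]-.03)<.06)
print("tray top x",np.percentile(q[s][:,0],[2,10,50,90,98]))
p,d,P=load("scene");q=L(P.reshape(-1,3))
s=(q[:,2]>.095)&(q[:,2]<.106)&(q[:,0]<-.1)&(q[:,0]>-.2)&(abs(q[:,1]-.03)<.1)
print("tray top x",s.sum(),np.percentile(q[s][:,0],[2,10,50,90,98]))
for nme in["bottle"]:pass
th=np.deg2rad
for tilt in (40,50,60,75):
  for yl in((0,1,0),(0,-1,0)):
    for x in(-.2,-.09):
      j=manip.inverse_kinematics(W([x,.02,.08]),rpy([np.sin(th(tilt)),0,-np.cos(th(tilt))],yl)); print("tray",tilt,yl[1],x,None if j is None else np.round(j,2))
for yl in((1,0,0),(-1,0,0)):
  for tilt,pos in((75,[-.04,.21,.25]),(60,[-.04,.21,.25]),(45,[-.04,.21,.25]),(45,[-.04,.08,.25]),(20,[-.04,-.02,.121]),(0,[-.04,-.02,.121])):
    j=manip.inverse_kinematics(W(pos),rpy([0,-np.sin(th(tilt)),-np.cos(th(tilt))],yl)); print("lid",tilt,yl[0],pos,None if j is None else np.round(j,2))
E
```

```text
top 2940 [-0.07995426  0.11609408  0.13008531] [0.07996419 0.13888962 0.26865704]
0.13 147 [0.1163 0.1171 0.118 ]
0.15 277 [0.1176 0.119  0.1202]
0.17 299 [0.1196 0.121  0.1221]
0.19 319 [0.1214 0.1229 0.124 ]
0.21 347 [0.1233 0.1246 0.1258]
0.23 341 [0.125  0.1263 0.1271]
0.25 431 [0.1265 0.1276 0.1285]
0.27 779 [0.1286 0.1327 0.1376]
scene 3667 [-0.07995341  0.12442501  0.13007174] [0.07998995 0.13910907 0.26739541]
0.13 195 [0.1258 0.1265 0.1272]
0.15 365 [0.126  0.1273 0.1285]
0.17 389 [0.1278 0.1291 0.1304]
0.19 430 [0.1297 0.1308 0.1323]
0.21 456 [0.1315 0.1327 0.1341]
0.23 459 [0.1333 0.1346 0.1361]
0.25 546 [0.1361 0.1371 0.1381]
0.27 827 [0.1297 0.1348 0.1384]
tray top x [-0.13769786 -0.13676585 -0.13216655 -0.10203686 -0.10031257]
tray top x 169 [-0.13777595 -0.13662171 -0.13281179 -0.13033454 -0.12952327]
tray 40 1 -0.2 None
tray 40 1 -0.09 None
tray 40 -1 -0.2 None
tray 40 -1 -0.09 [-0.25 -0.14  2.5   1.08  0.26  0.23]
tray 50 1 -0.2 None
tray 50 1 -0.09 None
tray 50 -1 -0.2 None
tray 50 -1 -0.09 None
tray 60 1 -0.2 None
tray 60 1 -0.09 None
tray 60 -1 -0.2 None
tray 60 -1 -0.09 None
tray 75 1 -0.2 None
tray 75 1 -0.09 None
tray 75 -1 -0.2 None
tray 75 -1 -0.09 None
lid 75 1 [-0.04, 0.21, 0.25] [ 0.71  0.6   1.59 -0.98  1.88  0.8 ]
lid 60 1 [-0.04, 0.21, 0.25] [ 0.67  0.47  1.6  -0.83  1.74  0.73]
lid 45 1 [-0.04, 0.21, 0.25] [ 0.6   0.35  1.62 -0.67  1.6   0.63]
lid 45 1 [-0.04, 0.08, 0.25] [ 0.42  0.25  1.75 -0.74  1.48  0.53]
lid 20 1 [-0.04, -0.02, 0.121] [ 0.05  0.22  1.88 -0.4   1.06  0.15]
lid 0 1 [-0.04, -0.02, 0.121] [-0.15  0.22  1.83  0.    1.08 -0.26]
lid 75 -1 [-0.04, 0.21, 0.25] [ 0.71  0.6   1.59 -0.98  1.88 -2.35]
lid 60 -1 [-0.04, 0.21, 0.25] [ 0.67  0.47  1.6  -0.83  1.74 -2.41]
lid 45 -1 [-0.04, 0.21, 0.25] [ 0.6   0.35  1.62 -0.67  1.6  -2.51]
lid 45 -1 [-0.04, 0.08, 0.25] None
lid 20 -1 [-0.04, -0.02, 0.121] None
lid 0 -1 [-0.04, -0.02, 0.121] None
```

Measured so far: yaw is 0.101, the tray is about 47 mm out, and the lid is at about 1.66 rad. For the tray I'll keep the tool vertical with the jaws along x, so the gripper's body stays clear of the lid.

```bash
python3 - <<'E'
from h import *
from bench import manip
R=rpy([0,0,-1],[1,0,0])
for x,z in((-.19,.37),(-.19,.07),(-.105,.07)): 
    j=manip.inverse_kinematics(W([x,.02,z]),R); print(None if j is None else np.round(j,2))
print(manip.current_wrist_force())
manip.gripper_close()
p=np.array(manip.current_eef_pos()); p[2]=.37
manip.line_to(p,max_speed=.2)
manip.reach(W([-.19,.02,.37]),R)
manip.line_to(W([-.19,.02,.07]),R,max_speed=.15)
print(manip.current_time_s(),L(manip.current_eef_pos()),manip.current_wrist_force(),manip.current_opening())
p,d=manip.read_camera("scene");cv2.imwrite("pics/s1.png",p[:,:,::-1])
p,d=manip.read_camera("top");cv2.imwrite("pics/t1.png",p[:,:,::-1])
E
```

```text
[-0.15 -0.21  1.81  0.    1.54 -0.25]
[-0.15 -0.    2.19 -0.    0.95 -0.25]
[-0.11  0.15  2.03 -0.    0.96 -0.21]
[-0.49118835  0.3637785   0.09953051]
6.975 [-0.18932737  0.01981639  0.07074347] [ 0.90851636  0.41826295 -0.02296373] 0.004952241337320986
```

View pics/s1.png

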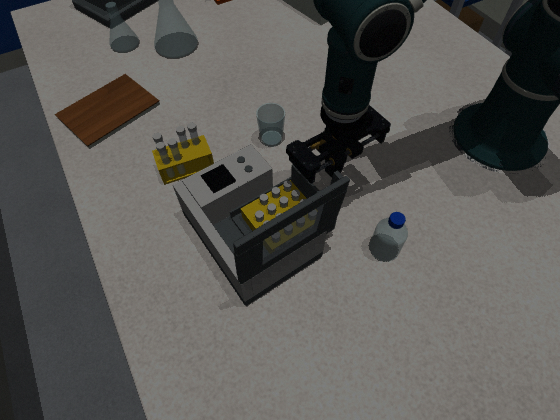

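View pics/t1.png

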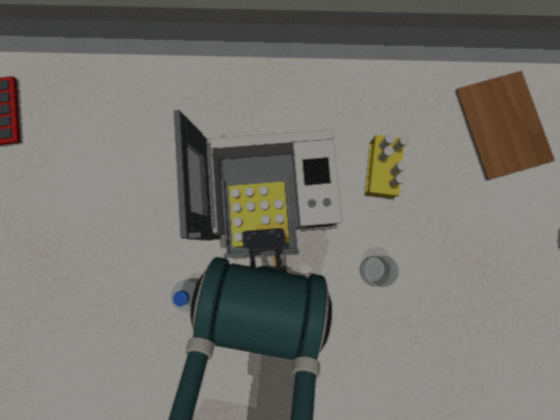

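Both views show the gripper standing in front of the tray panel with its front jaw above the rack (top view about (264,238)), clear of the lid and the bottle (180,297). Now I push the tray slowly, watching the force.

```bash
python3 - <<'E'
from h import *
from bench import manip
R=rpy([0,0,-1],[1,0,0])
f0=np.array(manip.current_wrist_force())
def f(): return ((np.array(manip.current_wrist_force())-f0)@RI)
x=-.16
manip.line_to(W([x,.02,.07]),R,max_speed=.04)
steps=[-.155,-.145,-.135,-.125,-.117]+list(np.arange(-.114,-.09,.0015))
for x in steps:
    manip.line_to(W([x,.02,.07]),R,max_speed=.025 if x<-.1145 else .012)
    F=f(); print(round(x,4),L(manip.current_eef_pos())[:1].round(4),F.round(1))
    if F[0]<-9: break
print(manip.current_time_s())
E
```

```text
-0.155 [-0.1548] [0.2 0.2 0.2]
-0.145 [-0.1448] [ 0.3 -0.4 -0.4]
-0.135 [-0.1344] [ 0.1 -0.7 -0. ]
-0.125 [-0.1243] [-0.2 -0.6 -0.9]
-0.117 [-0.1165] [ 0.6 -0.4 -0.6]
-0.114 [-0.114] [-0.7 -1.5  0.2]
-0.1125 [-0.1124] [-0.4 -0.4  0.1]
-0.111 [-0.1109] [-0.8 -0.9 -0.6]
-0.1095 [-0.1093] [-0.1 -0.6 -0.4]
-0.108 [-0.1078] [-0.1  1.   0.5]
-0.1065 [-0.1064] [-0.8 -0.8 -0.2]
-0.105 [-0.1048] [-0.7 -0.  -0.6]
-0.1035 [-0.1038] [-2.2 -1.4  1.1]
-0.102 [-0.1037] [-7.8 -0.3  4.8]
-0.1005 [-0.1038] [-11.1  -1.4   9.3]
13.3167
```

The end stop is clear: position holds at -0.1037 while the force rises. I'll back off, lift and check.

```bash
python3 - <<'E'
from h import *
from bench import manip
R=rpy([0,0,-1],[1,0,0])
manip.line_to(W([-.115,.02,.07]),R,max_speed=.05)
manip.line_to(W([-.19,.02,.07]),R,max_speed=.12)
manip.line_to(W([-.19,.02,.37]),R,max_speed=.25)
t=np.deg2rad(50);R2=rpy([0,-np.sin(t),-np.cos(t)],[1,0,0])
manip.reach(W([-.1,.28,.36]),R2)
print(manip.current_time_s())
for n in("top","scene"):
    p,d=manip.read_camera(n); c=manip.calibration(n); cv2.imwrite(f"pics/{n}2.png",p[:,:,::-1])
    q=L(cloud(p,d,c["K"],c["extrinsics"]).reshape(-1,3)); 
    s=(q[:,2]>.092)&(q[:,2]<.106)&(q[:,0]<-.06)&(q[:,0]>-.16)&(abs(q[:,1]-.03)<.05)
    print(n,"tray x",np.percentile(q[s][:,0],[2,10,50,90]).round(4))
    s=(q[:,2]>.06)&(q[:,2]<.10)&(q[:,0]<-.06)&(q[:,0]>-.16)&(abs(q[:,1]+.09)<.03)
    if s.sum():print("housing front",np.percentile(q[s][:,0],[2,10,50]).round(4),s.sum())
    s=(q[:,2]>.14)&(q[:,2]<.25)&(q[:,0]<.08)&(q[:,0]>-.08)&(q[:,1]>.1)&(q[:,1]<.16); print("lid slope",np.polyfit(q[s][:,2],q[s][:,1],1))
E
```

```text
17.0583
top tray x [-0.0901 -0.0897 -0.0863 -0.083 ]
housing front [-0.0916 -0.0915 -0.0908] 55
lid slope [0.0869183  0.10615281]
scene tray x [-0.0901 -0.0889 -0.0848 -0.0825]
lid slope [0.09648397 0.11262936]
```

View pics/top2.png

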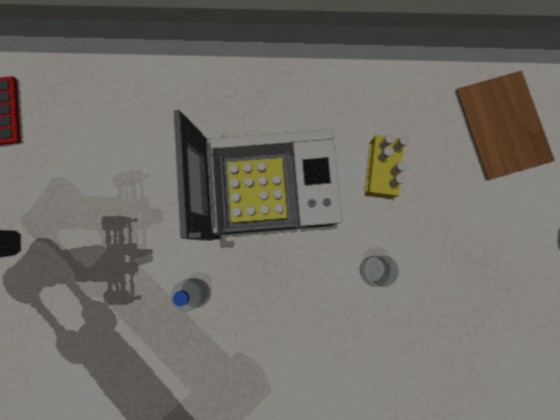

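View pics/scene2.png

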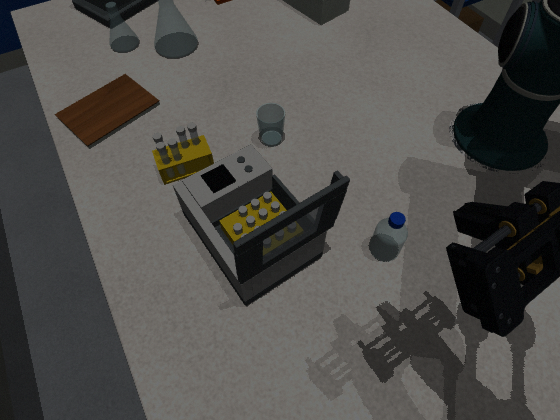

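The tray is home: its front face is at -0.090, flush with the housing (top view about (257,230)). The lid hasn't moved (about 1.66 rad) and the bystanders are unchanged. Next I push the lid along its arc.

```bash
cat >> h.py <<'E'
def lidpose(th,gap=0,r=.130,k=.6):
    t=max(k*th,0); ph=th-t
    off=.010+.009*np.sin(max(ph,0))+gap
    u=np.array([0,-np.cos(th),np.sin(th)]); n=np.array([0,np.sin(th),np.cos(th)])
    return W(np.array([-.04,.115,.111])+r*u+off*n), rpy([0,-np.sin(t),-np.cos(t)],[1,0,0])
E
python3 - <<'E'
from h import *
from bench import manip
ths=np.arange(1.62,-.03,-.08)
bad=[t for t in ths if manip.inverse_kinematics(*lidpose(t)) is None]; print("bad",bad)
if not bad:
    manip.reach(*lidpose(1.662,.07))
    manip.line_to(*lidpose(1.662,.012),max_speed=.1)
    f0=np.array(manip.current_wrist_force())
    for th in np.arange(1.62,1.13,-.08):
        P,R=lidpose(th); manip.line_to(P,R,max_speed=.04)
        F=(np.array(manip.current_wrist_force())-f0)@RI; print(round(th,2),(L(manip.current_eef_pos())-L(P)).round(4),F.round(1))
        if np.linalg.norm(F)>15: break
print(manip.current_time_s())
p,d=manip.read_camera("scene");cv2.imwrite("pics/s3.png",p[:,:,::-1])
E
```

```text
bad []
1.62 [-0.     -0.0002  0.0001] [ 0.6  0.3 -0.8]
1.54 [ 0.0002 -0.0005  0.0008] [ 0.1  0.4 -0.7]
1.46 [-0.     -0.0006  0.0004] [-0.5  1.6 -0.9]
1.38 [-0.     -0.0007  0.0004] [ 0.9  1.1 -1.5]
1.3 [-0.0001 -0.0007  0.0004] [ 0.3  0.4 -0.6]
1.22 [-0.0001 -0.0007  0.0002] [-0.2  1.4 -0.8]
1.14 [-0.0001 -0.0007  0.0002] [ 0.8  1.2 -0.9]
21.6583
```

View pics/s3.png

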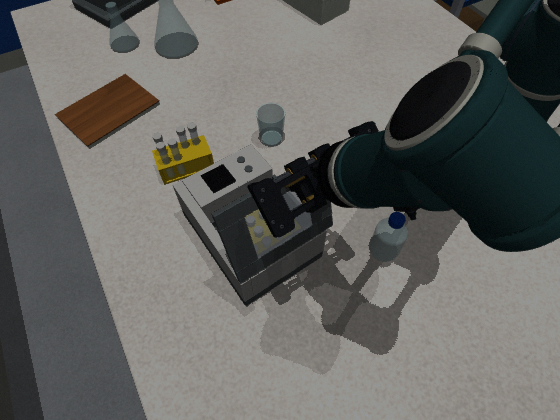

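The lid is moving with the fingertips (lid and gripper at about (280,210)), and the bottle at (390,235) is standing untouched. I'll continue.

```bash
python3 - <<'E'
from h import *
from bench import manip
f0=np.array(manip.current_wrist_force())
ths=list(np.arange(1.06,.15,-.08))+list(np.arange(.10,-.2,-.015))
for th in ths:
    P,R=lidpose(th)
    if th<0: P=lidpose(0)[0]+np.array([0,0,.13*th])
    manip.line_to(P,R,max_speed=.04 if th>.3 else .02 if th>.12 else .012)
    F=(np.array(manip.current_wrist_force())-f0)@RI; print(round(th,3),L(manip.current_eef_pos()).round(4),F.round(1))
    if np.linalg.norm(F)>11: break
print(manip.current_time_s())
E
```

```text
1.06 [-0.0401  0.0627  0.2313] [-0.6  0.8  0.3]
0.98 [-0.0401  0.0531  0.2266] [-0.   0.7  0.3]
0.9 [-0.0401  0.044   0.221 ] [-1.   0.7 -0. ]
0.82 [-0.0401  0.0353  0.2148] [-0.1  1.2 -0.2]
0.74 [-0.0401  0.0272  0.208 ] [-0.6  0.6  0.3]
0.66 [-0.0401  0.0196  0.2004] [-1.   1.2 -0.4]
0.58 [-0.0402  0.0126  0.1922] [-0.4  0.8  0.5]
0.5 [-0.0402  0.0063  0.1836] [-0.5  0.9  0.4]
0.42 [-0.0402  0.0008  0.1744] [-1.1  0.2 -0.6]
0.34 [-0.0402 -0.004   0.1648] [-0.4  0.7  0.2]
0.26 [-0.0402 -0.008   0.1547] [-0.6  0.6  0.6]
0.18 [-0.0402 -0.0111  0.1445] [-0.8  0.4  0. ]
0.1 [-0.0401 -0.0132  0.1342] [-0.2  0.8  0.5]
0.085 [-0.04   -0.0136  0.1322] [-0.9  0.8 -0.7]
0.07 [-0.04   -0.014   0.1302] [0.2 0.5 0.7]
0.055 [-0.04   -0.0143  0.1282] [-0.9  0.3 -0.1]
0.04 [-0.0401 -0.0146  0.1262] [-0.4  0.5 -0.6]
0.025 [-0.0401 -0.0148  0.1242] [ 1.  -0.   0.1]
0.01 [-0.0401 -0.0149  0.1222] [-0.6  0.8  0.1]
-0.005 [-0.04   -0.0151  0.1202] [-0.5  0.3  0.1]
-0.02 [-0.0401 -0.015   0.1183] [0.5 0.6 0.3]
-0.035 [-0.0401 -0.0149  0.1163] [-0.1  0.4 -0.1]
-0.05 [-0.0401 -0.015   0.1144] [ 0.3  0.2 -0.2]
-0.065 [-0.0401 -0.0149  0.1124] [-0.   0.8 -0.4]
-0.08 [-0.0401 -0.015   0.1104] [ 0.5  1.4 -0.2]
-0.095 [-0.0401 -0.015   0.1085] [-0.   0.1  0.1]
-0.11 [-0.0401 -0.0149  0.1065] [0.4 0.9 0.3]
-0.125 [-0.0401 -0.015   0.1046] [-1.   0.4  0.1]
-0.14 [-0.0401 -0.0149  0.1026] [ 1.  -0.2 -0. ]
-0.155 [-0.0401 -0.0149  0.1007] [-0.3  0.8 -0. ]
-0.17 [-0.0401 -0.0149  0.0987] [-0.9  0.9  0.6]
-0.185 [-0.0399 -0.015   0.0979] [-2.5  1.1  5.3]
-0.2 [-0.0398 -0.0151  0.0978] [-6.4  2.  14.4]
34.5167
```

The contact came 23 mm too low, so the tip isn't on the lid. I'll look before anything else.

```bash
python3 - <<'E'
from h import *
from bench import manip
for n in("scene","top"):
    p,d=manip.read_camera(n);cv2.imwrite(f"pics/{n}4.png",p[:,:,::-1])
    c=manip.calibration(n);np.savez(n+"4.npz",P=L(cloud(p,d,c["K"],c["extrinsics"]).reshape(-1,3)).reshape(420,560,3))
E
```

```text
(no output)
```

View pics/scene4.png

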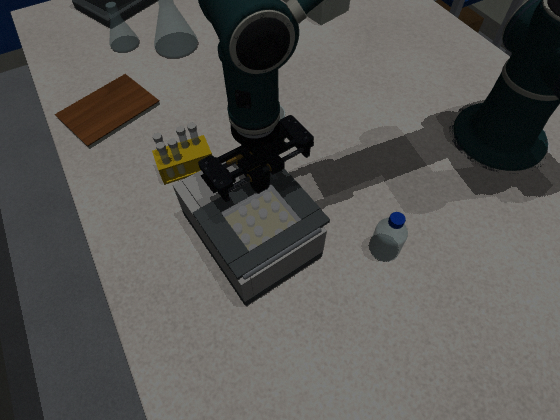

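View pics/top4.png

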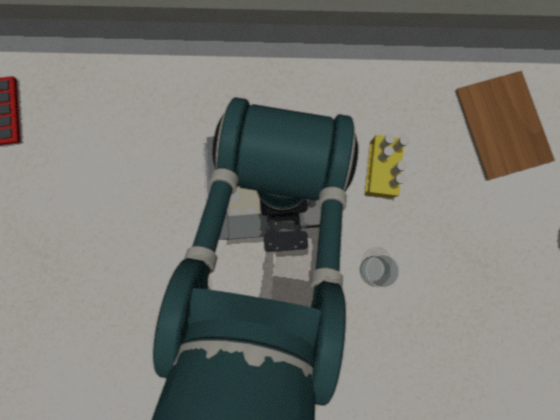

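```bash
python3 - <<'E'
from h import *
P=np.load("scene4.npz")["P"]
q=P.reshape(-1,3)
for x0 in(-.09,0,.05,.08):
  print("x",x0)
  for y0 in np.arange(-.06,.13,.015):
    s=(abs(q[:,0]-x0)<.01)&(abs(q[:,1]-y0)<.005)&(q[:,2]>.05)&(q[:,2]<.3)
    if s.sum():print("  %.3f n%d"%(y0,s.sum()),np.percentile(q[s][:,2],[10,50,90]).round(4))
import cv2
a=cv2.imread('pics/scene4.png')[100:320,150:410];cv2.imwrite('pics/s4z.png',cv2.convertScaleAbs(cv2.resize(a,None,fx=2.7,fy=2.7),alpha=1.8))
E
```

```text
x -0.09
  -0.030 n5 [0.1205 0.1214 0.1221]
  -0.015 n43 [0.1199 0.1215 0.1226]
  0.000 n70 [0.1204 0.1219 0.2295]
  0.015 n69 [0.1201 0.1218 0.2021]
  0.030 n48 [0.1201 0.1214 0.1225]
  0.045 n48 [0.1202 0.1213 0.1225]
  0.060 n54 [0.1202 0.1213 0.1229]
  0.075 n51 [0.1205 0.1217 0.1231]
  0.090 n52 [0.1207 0.1215 0.1229]
  0.105 n55 [0.12   0.1213 0.1229]
  0.120 n82 [0.0616 0.0953 0.1102]
x 0
  -0.060 n2 [0.1094 0.1101 0.1108]
  -0.045 n2 [0.1089 0.1141 0.1194]
  -0.030 n211 [0.1212 0.2169 0.2295]
  -0.015 n90 [0.12   0.1226 0.2863]
  0.000 n124 [0.1194 0.2085 0.284 ]
  0.015 n96 [0.1195 0.1219 0.2043]
  0.030 n52 [0.119  0.1203 0.1216]
  0.045 n52 [0.1193 0.1205 0.1215]
  0.060 n53 [0.1191 0.1202 0.1217]
  0.075 n56 [0.1195 0.1204 0.1216]
  0.090 n55 [0.1205 0.1214 0.123 ]
  0.105 n61 [0.1203 0.1217 0.1229]
  0.120 n202 [0.0598 0.1008 0.1171]
x 0.05
  -0.060 n45 [0.1091 0.11   0.1116]
  -0.045 n55 [0.1093 0.2277 0.2292]
  -0.030 n103 [0.1205 0.124  0.2292]
  -0.015 n103 [0.1201 0.123  0.2292]
  0.000 n110 [0.1204 0.1661 0.2291]
  0.015 n182 [0.1207 0.2116 0.2285]
  0.030 n55 [0.12   0.121  0.1225]
  0.045 n56 [0.1199 0.121  0.1224]
  0.060 n59 [0.1193 0.1211 0.1222]
  0.075 n62 [0.1192 0.1211 0.123 ]
  0.090 n59 [0.12   0.1214 0.1226]
  0.105 n65 [0.1202 0.1214 0.1228]
  0.120 n215 [0.0614 0.0994 0.1169]
x 0.08
  -0.060 n65 [0.0752 0.1098 0.1114]
  -0.045 n41 [0.0615 0.1079 0.1115]
  -0.030 n76 [0.0744 0.1206 0.1222]
  -0.015 n76 [0.0745 0.1205 0.1228]
  0.000 n79 [0.073  0.1206 0.1227]
  0.015 n83 [0.0786 0.1208 0.1223]
  0.030 n86 [0.0691 0.1207 0.1224]
  0.045 n84 [0.072  0.1203 0.1223]
  0.060 n87 [0.0744 0.1205 0.1221]
  0.075 n91 [0.0733 0.1204 0.1223]
  0.090 n95 [0.0746 0.1207 0.1228]
  0.105 n97 [0.0715 0.121  0.1224]
  0.120 n229 [0.0605 0.0963 0.1144]
```

View pics/s4z.png

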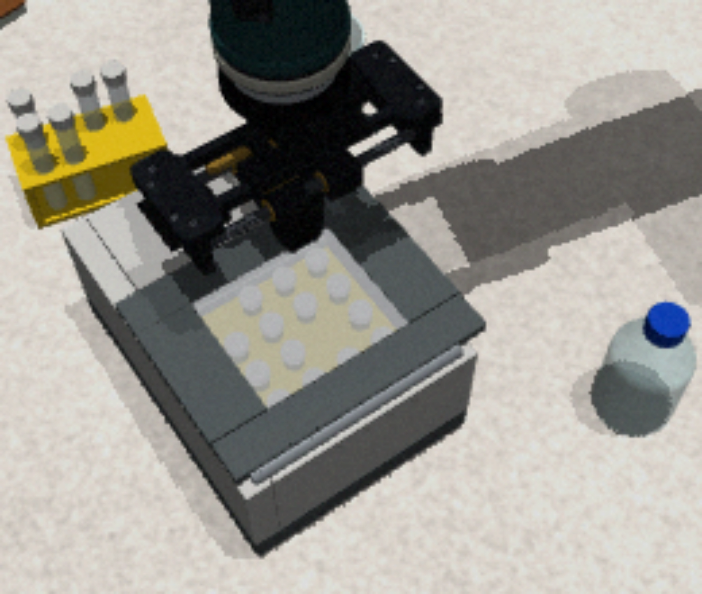

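The cloud says the lid is flat at 0.121, which is fully shut, but the TCP reads 0.098. I'll check where the finger really is.

```bash
python3 - <<'E'
from h import *
from bench import manip
print(manip.current_time_s(),L(manip.current_eef_pos()),manip.current_orientation(),manip.current_wrist_force(),manip.current_torque(),manip.current_opening(),manip.current_joint_positions())
P=np.load("scene4.npz")["P"];p=cv2.imread("pics/scene4.png")
for v in range(170,204,3): print(v,[tuple((P[v,u]*1000).round().astype(int).tolist()) for u in range(248,276,6)])
c=manip.calibration("scene");E=np.linalg.inv(c["extrinsics"])
for l in([-.04,-.015,.098],[-.04,-.015,.121],[-.04,-.015,.162]):
    q=E@np.append(W(l),1); print(l,c["K"][0,0]*q[0]/-q[2]+c["K"][0,2],c["K"][1,1]*q[1]/q[2]+c["K"][1,2])
E
```

```text
34.6167 [-0.0398294  -0.0150224   0.09778098] [3.14111149e+00 1.77399868e-04 1.67198369e+00] [-7.09748796  1.46576108 13.51569968] [ 0.01577244  1.12318528 -0.07213894] 0.0057323169255471575 [-1.45960277e-01  2.45018456e-01  1.85477814e+00 -6.29137364e-05
  1.04128612e+00 -2.47115914e-01]
170 [(-9, 8, 220), (-21, 5, 209), (-28, 12, 210), (-40, 11, 201), (-49, 16, 200)]
173 [(-9, 5, 209), (-17, 12, 211), (-25, 16, 209), (-50, -5, 168), (-49, 17, 193)]
176 [(-8, 6, 203), (-14, 16, 210), (-24, 19, 205), (-50, -5, 160), (-74, -24, 122)]
179 [(-6, 10, 201), (-12, 19, 207), (-23, 20, 199), (-49, -5, 151), (-70, -17, 123)]
182 [(-30, -39, 120), (-12, 18, 197), (-37, -7, 150), (-49, -6, 142), (-67, -13, 121)]
185 [(-26, -33, 121), (-24, -6, 152), (-37, -6, 142), (-48, -5, 134), (-63, -8, 120)]
188 [(-22, -27, 121), (-26, -10, 137), (-36, -6, 134), (-49, -6, 123), (-59, -2, 119)]
191 [(-18, -21, 122), (-28, -15, 120), (-36, -7, 124), (-46, -2, 121), (-54, 5, 123)]
194 [(-15, -16, 120), (-25, -11, 118), (-33, -2, 121), (-42, 4, 121), (-52, 9, 119)]
197 [(-12, -11, 118), (-20, -2, 122), (-30, 2, 119), (-38, 10, 121), (-47, 16, 122)]
200 [(-8, -4, 121), (-17, 1, 120), (-26, 9, 121), (-34, 15, 122), (-44, 21, 121)]
203 [(-5, 0, 118), (-13, 8, 121), (-23, 13, 119), (-31, 20, 120), (-40, 27, 121)]
[-0.04, -0.015, 0.098] 260.05582229091834 194.7923169775653
[-0.04, -0.015, 0.121] 259.4818798256974 187.73644026102303
[-0.04, -0.015, 0.162] 258.3827094615847 174.22356911169985
```

The finger is on the lid frame exactly where expected. The lid is flat at 0.121 and at its stop, so the TCP reading apparently overstates the finger length. I'll back off gently and verify the lid stays shut.

```bash
python3 - <<'E'
from h import *
from bench import manip
def chk(n,tag):
    p,d=manip.read_camera(n);cv2.imwrite(f"pics/{n}{tag}.png",p[:,:,::-1]);c=manip.calibration(n)
    q=L(cloud(p,d,c["K"],c["extrinsics"]).reshape(-1,3)); m=(abs(q[:,0])<.095)&(q[:,2]>.1)&(q[:,2]<.2)
    for y0 in(-.03,-.02,.03,.06,.09,.105):
        s=m&(abs(q[:,1]-y0)<.006); print(n,y0,s.sum(),np.percentile(q[s][:,2],[10,50,90]).round(4) if s.sum() else '')
R=lidpose(0)[1]
manip.line_to(W([-.04,-.015,.103]),R,max_speed=.02); print(manip.current_wrist_force())
manip.line_to(W([-.04,-.015,.13]),R,max_speed=.04); print(manip.current_wrist_force())
chk("scene",5)
print(manip.current_time_s())
E
```

```text
[0.20036457 0.35870976 0.28761417]
[-0.59335529  0.98871689 -0.7848537 ]
scene -0.03 474 [0.12   0.1213 0.1226]
scene -0.02 563 [0.12   0.1213 0.1227]
scene 0.03 599 [0.1193 0.1207 0.1223]
scene 0.06 646 [0.1192 0.1207 0.1221]
scene 0.09 633 [0.1198 0.1212 0.1227]
scene 0.105 692 [0.1199 0.1214 0.1227]
36.0417
```

View pics/scene5.png

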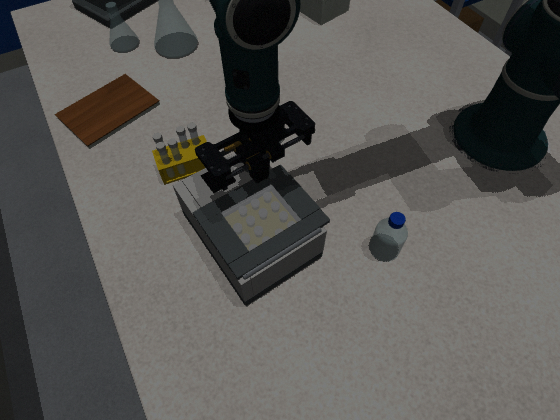

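The lid stays flat and shut (around (265,215)), with the fingertip above it at (258,178). Now I retreat clear and check everything.

```bash
python3 - <<'E'
from h import *
from bench import manip
R=lidpose(0)[1]
manip.line_to(W([-.04,-.015,.36]),R,max_speed=.2)
manip.reach(W([-.12,.3,.36]),R)
for n in("top","scene"):
    p,d=manip.read_camera(n);cv2.imwrite(f"pics/{n}6.png",p[:,:,::-1]);c=manip.calibration(n)
    q=L(cloud(p,d,c["K"],c["extrinsics"]).reshape(-1,3)); m=(abs(q[:,0])<.095)&(q[:,2]>.1)&(q[:,2]<.2)
    for y0 in(-.03,-.02,.03,.09,.105):
        s=m&(abs(q[:,1]-y0)<.005); print(n,y0,s.sum(),np.percentile(q[s][:,2],[10,50,90]).round(4))
    if n=="top":
        d0=cv2.absdiff(p,np.load("top0.npz")["p"]).max(2)
        for nm,(u,v,r) in dict(bottle=(188,293,22),beaker=(376,268,22),rack=(386,165,35)).items(): print(nm,d0[v-r:v+r,u-r:u+r].mean(),(d0[v-r:v+r,u-r:u+r]>40).sum())
print(manip.current_time_s(),manip.current_wrist_force())
E
```

```text
top -0.03 530 [0.1201 0.1215 0.123 ]
top -0.02 527 [0.1201 0.1216 0.1231]
top 0.03 531 [0.1192 0.1209 0.1226]
top 0.09 535 [0.1201 0.1216 0.1231]
top 0.105 536 [0.1199 0.1216 0.1231]
bottle 19.295971074380166 523
beaker 2.0371900826446283 0
rack 2.199183673469388 0
scene -0.03 452 [0.1198 0.1214 0.1227]
scene -0.02 452 [0.12   0.1214 0.1226]
scene 0.03 505 [0.119  0.1208 0.1223]
scene 0.09 546 [0.12   0.1213 0.1227]
scene 0.105 568 [0.1199 0.1213 0.1226]
38.675 [ 0.36111943  0.06828651 -0.41773098]
```

View pics/top6.png

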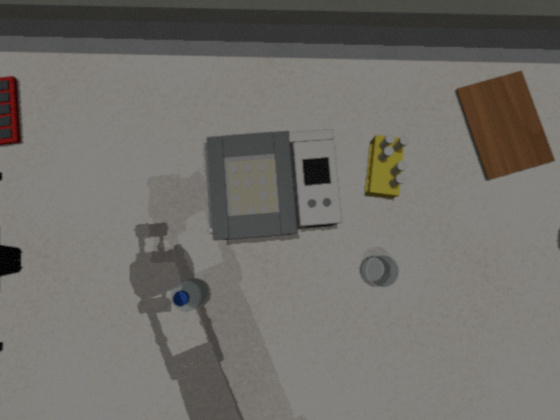

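The lid is flat and shut over the tray (250,185). The bottle's cap is still at (181,298), and the pixel difference there is only the arm's shadow. The beaker and rack are unchanged, so I'm handing in.

```bash
python3 -c "
from bench import manip
manip.finish_job(); print(manip.current_time_s())"
```

```text
the job is handed in; nothing more can be done
the job is handed in; nothing more can be done
```

The incubator is closed, and I handed the job in at about 39 s, within the 54 s limit.

- **Tray:** I pushed it home slowly to its end stop, with a peak force of about 11 N. Afterwards both cameras put its front face at x = -0.090, flush with the housing.
- **Lid:** I then pushed it over with the closed fingertips until it stopped at about 15 N. Both cameras show it flat at 0.121 m from hinge to free edge, and it stayed shut after I backed the gripper away.
- **Bystanders:** The beaker and rack show no change between the first and last pictures. The bottle area differed only by the arm's shadow, and its cap is at the same pixel.

**One disagreement:** the reported tool point was about 23 mm below the lid surface when it stopped. The cameras showed the finger only down to the lid's surface, at the expected spot. I did not find out why and relied on the cameras and the end-stop force.

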